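# Nest the graded steel tubs on the pine shelf

## Task

Nest the three open stainless-steel tubs on the pine top: first stand the middle-sized one inside the low wide one and let go of it, then stand the tall narrow one inside the middle one. All three must end upright on each other's floors with the wide one still about where it stood, and the blue ceramic bowl must be left alone.

Things in the scene. Friction and masses are not known exactly. Their poses are not given: they have to be found in the camera images.
- wide_tub: Low wide round stainless-steel tub, open at the top, straight walls: outer diameter 92 mm, inner diameter 84 mm, height 45 mm, floor 4 mm thick, 0.3 kg, loose, stands upright on the work surface. Origin: centre of its underside; z up along its axis. The three tubs stand roughly in a row across the robot's front, in any order, at least 80 mm apart axis to axis.
- middle_tub: Middle-sized round stainless-steel tub, open at the top, straight walls: outer diameter 60 mm, inner diameter 54 mm, height 84 mm, floor 4 mm thick, about 0.16 kg, loose, stands upright. Fits in the wide tub with 12 mm to spare all round; when nested its top stands 43 mm above the wide tub's rim, and 88 mm above the work surface. Origin: centre of its underside; z up along its axis.
- narrow_tub: Tall narrow round stainless-steel tub, open at the top, straight walls: outer diameter 34 mm, height 122 mm, about 0.1 kg, loose, stands upright. Fits in the middle tub with 10 mm to spare all round; when nested its top stands 42 mm above the middle tub's rim, and 130 mm above the work surface. Origin: centre of its underside; z up along its axis.
- blue_bowl: Blue ceramic bowl, rim diameter 124 mm, height 52 mm, a bystander farther from the robot than the tubs; not to be disturbed. Origin: centre of its underside. Other bystanders, not listed: a clear glass jar with a rubber-edged lid, an upturned stainless sieve with a flat handle, and a steel lighter holder beside a push-button igniter fixed to the surface; each is at least 50 mm clear of the tubs.
Not all that is in view belongs to the job. Leave any red look-alike of the narrow_tub alone.

How it is judged:
On the way, in this order (a step that is already met when the one before it is completed fails the run):
1. the middle tub stands inside the wide one, released (horizontal distance between middle_tub and wide_tub below 0.015 m and z of middle_tub in the frame of wide_tub between 0 and 0.012 m and angle between middle_tub's own z axis and vertical below 0.15 rad and contact force between the fingers and middle_tub below 0.3 N), for 0.2 s.
2. the narrow tub stands inside the middle one, which is still inside the wide one (horizontal distance between middle_tub and wide_tub below 0.015 m and z of middle_tub in the frame of wide_tub between 0 and 0.012 m and angle between each of middle_tub, narrow_tub's own z axis and vertical below 0.15 rad and horizontal distance between narrow_tub and middle_tub below 0.015 m and z of narrow_tub in the frame of middle_tub between 0 and 0.012 m), for 0.2 s.
At the end, for the whole second after the job is handed in: Middle tub on the wide one's floor, narrow tub on the middle one's floor: axes within 15 mm, underside under 12 mm above that of the tub around it, within 8 degrees of upright, at rest; wide tub upright (5 degrees), within 50 mm of its start; blue bowl within 30 mm of its start (all of step 2 and angle between wide_tub's own z axis and vertical below 0.1 rad and distance of wide_tub from where it was at the start of the episode below 0.05 m and distance of blue_bowl from where it was at the start of the episode below 0.03 m and linear speed of each of wide_tub, middle_tub, narrow_tub below 0.02 m/s); the robot touches nothing.
It fails at once if the blue bowl is shifted by more than 30 mm (distance of blue_bowl from where it was at the start of the episode above 0.03 m).
It also fails if it takes over 54 s, if anything falls off the work surface, if the arm or the gripper's body presses on something with over 40 N, if the wrist force passes 120 N, or if a joint passes its speed limit or range.

## Robot

A 7-joint arm with a two-finger parallel gripper is mounted at the origin on the work surface. World frame = base frame: x ahead of the robot, y to its left, z up, the work surface at z = 0. Lengths are in m, angles in rad, forces in N, time in s.
With the tool pointing down it reaches from about 0.4 to 0.85 m from the base axis. Payload 6.9 kg.
Tool frame: the origin (TCP) lies midway between the tips of the shut fingers; the grasp point (between the pads) lies behind it (ctrl.pinch_z is the z of the grasp point in the tool frame, in m); z points along the fingers, y is the direction in which the jaws open and shut (so a half turn about z gives the same grasp; the last joint's range is limited). The gripper opens to 85 mm and grips with 20 to 120 N. Pads are 22 mm wide; open, the fingers measure 114 mm over their backs; the gripper's body (76 mm by 85 mm) begins 54 mm behind the grasp point. The pads swing forward as they close: fully open they stand 13 mm farther back than shut.
Start: joints at [-1.214, 0.507, -0.238, 1.5, 0.126, 1.149, -0.155], TCP at [0.156, 0.605, 0.231] pointing down, gripper open.
Joint ranges: [-3.08, 3.08], [-0.24, 2.05], [-1.43, 1.35], [0, 2.5], [-1.52, 4.66], [0.17, 1.96], [-2.89, 2.89]. Speed limits (rad/s): [2.39, 2.39, 3.14, 3.14, 3.14, 3.14, 3.14].

## Interface

Orientations are given as a unit quaternion [w, x, y, z].
In Python, from station import ctrl, get_state, vision, ticket, models gives the robot as it stands. Calls block until the motion is done:
- ctrl.movep(position, orientation): joint-space move of the TCP to a pose.
- ctrl.movel(position, frame=None, max_speed=0.15): straight line of the TCP; frame=None keeps the orientation; max_speed is the mean speed in m/s.
- ctrl.set_joints(angles): joint-space move.
- ctrl.ungrasp() and ctrl.close_gripper(force=None): open the fingers fully, or close them until they stop; force is the grip in N (None keeps the last).
- ctrl.pause(seconds).
- ctrl.ik(position, orientation): joint angles nearest the present ones, or None.
- get_state(): the state.
- vision.grab_frame(name): name is "side" or "top"; returns (picture, depth): 480x640x3 uint8, blue, green, red; 480x640 float32, m along the optical axis (not along the pixel's ray), 0 where there is no reading.
- vision.camera_info(name): a dict with "mtx" (3x3 intrinsics, pixels), "R" (3x3) and "t" (3): a world point X has camera coordinates R X + t. Camera axes: x right, y down, z forward; pixel columns grow to the right and rows downward; lengths in m; the calibration is good to about 2 mm. A picture is of the moment at which its call begins. camera_info takes no time and is no camera call.
A pose or a line that the arm cannot do raises ctrl.Unreachable and nothing moves.
- ticket.close_job(): hands the job in, once; it reports no verdict.
Trained networks look in the newest picture that a camera, given by its name, has taken for a name from the list of things; names that differ only in an ending like _2 or _b are one class to them, and where a whole thing is asked for, a point or a joint stands for the part that bears it (a point fixed in the world has none). Each returns a list of dicts, best first, with "p" (0 to 1); they miss things now and then, are a little off and sometimes report something else, mostly with a low value. They report only what shows in the picture. A call takes as long as a camera call. They do not tell look-alikes from the thing itself.
- models.recognise(camera, target): "point" ([column, row] in pixels, amid what is visible of it).
- models.masks_of(camera, target): "mask" (480x640 bool, what is visible of it) and "point" ([column, row] in pixels, amid what is visible of it).
The state is a dict: "time": time; "qpos": joint angles; "qd": joint speeds; "tau": joint torques, N m; "tcp_pos": TCP position; "eef_rot": TCP orientation; "contact_force": force on the tool from outside, world axes, zero at the start; "wrist_torque": the same for the moment, N m; "width": finger opening in m.
Only numpy, scipy, OpenCV 4.12 (cv2) and the standard library are available. Lean on these libraries where they do the work, as an engineer would, in place of code of your own. Each camera call takes 0.05 s, during which the arm holds its last target.

## Working session

There is one attempt and no reset: what is moved stays moved. The work goes in short steps, each a Python script; the robot and the scene stay as the last script left them, time stands still between calls to the robot, and variables do not carry over. Pictures are saved under pics/ and viewed, and the job is handed in when it is done.

```bash
ls; mkdir -p pics; python3 - <<'E'
from station import ctrl, get_state, vision, models
import cv2,numpy as np
s=get_state();print(s['time'],s['tcp_pos'],s['eef_rot'],s['width'],ctrl.pinch_z)
for c in("top","side"):
    im,d=vision.grab_frame(c);cv2.imwrite(f"pics/{c}0.png",im);np.save(f"pics/{c}0.npy",d)
    i=vision.camera_info(c);print(c,i['mtx'].tolist() if hasattr(i['mtx'],'tolist') else i['mtx'],-np.array(i['R']).T@i['t'])
    for t in("wide_tub","middle_tub","narrow_tub","blue_bowl"):
        print(c,t,[(np.round(r['point']),round(r['p'],2)) for r in models.recognise(c,t)])
print(get_state()['time'])
E
```

```text
pics
0.0 [0.15565312 0.60477495 0.2304059 ] [-1.00184009e-04  1.25556022e-01  9.92086105e-01 -9.14389857e-04] 0.08549877396147773 -0.0187
top [[477.8966698313846, 0.0, 313.7506959131427], [0.0, 477.8966698313846, 234.97340550036444], [0.0, 0.0, 1.0]] [0.39354254 0.05469224 0.88351924]
top wide_tub [(array([444., 278.]), 0.84)]
top middle_tub [(array([316., 256.]), 0.84)]
top narrow_tub [(array([158., 265.]), 0.86), (array([199., 293.]), 0.81)]
top blue_bowl [(array([409., 153.]), 0.76)]
side [[437.89445083752554, 0.0, 321.30931587547656], [0.0, 437.89445083752554, 237.8031524969811], [0.0, 0.0, 1.0]] [0.25438165 0.4347357  0.61430485]
side wide_tub [(array([440., 189.]), 0.82)]
side middle_tub [(array([344., 240.]), 0.93)]
side narrow_tub [(array([291., 337.]), 0.58), (array([231., 352.]), 0.56)]
side blue_bowl [(array([325., 144.]), 0.62)]
0.5
```

View pics/top0.png

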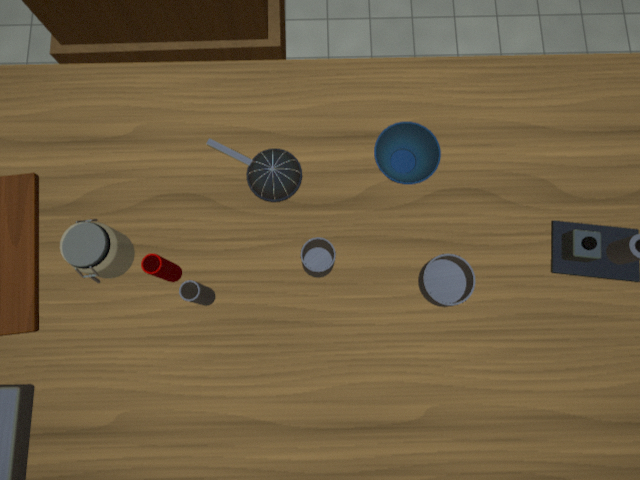

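View pics/side0.png

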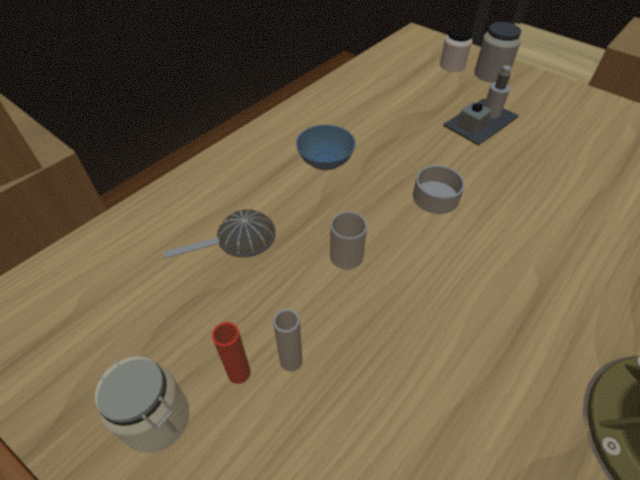

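The top view shows two candidates for the narrow tub: a red one at (160,267) and a grey steel one at (197,293). In the side view they are at (232,352) and (288,340). The task says steel and to leave the red look-alike alone, so the grey one is the narrow tub. I'll confirm that in a crop and measure.

```bash
cat > h.py <<'E'
import numpy as np,cv2
from scipy.optimize import least_squares
from station import ctrl,get_state,vision,models,ticket
DIM={'wide_tub':(.092,.045),'middle_tub':(.060,.084),'narrow_tub':(.034,.122)}
def cloud(c,d,m):
    i=vision.camera_info(c);K=np.array(i['mtx']);R=np.array(i['R']);t=np.array(i['t'])
    v,u=np.nonzero(m&(d>0));z=d[v,u]
    P=np.c_[(u-K[0,2])/K[0,0]*z,(v-K[1,2])/K[1,1]*z,z]
    return (P-t)@R
def circ(P,r0,p0):
    f=lambda q:np.hypot(P[:,0]-q[0],P[:,1]-q[1])-r0
    s=least_squares(f,p0,loss='soft_l1',f_scale=.001);return s.x,np.sqrt(np.mean(f(s.x)**2))
E
python3 - <<'E'
from h import *
for c in("top","side"):
    im,d=vision.grab_frame(c)
    for t,(D,H) in DIM.items():
        for r in models.masks_of(c,t):
            m=r['mask'];P=cloud(c,d,m)
            bgr=np.median(im[m],0)
            zt=np.percentile(P[:,2],97)
            Q=P[(P[:,2]>H-.006)&(P[:,2]<H+.008)]
            O=P[(P[:,2]>.01)&(P[:,2]<H+.008)]
            print(c,t,np.round(r['point']),round(r['p'],2),'n',m.sum(),'bgr',bgr,'ztop',zt.round(4))
            if len(Q)>8:
                x,e=circ(Q,D/2-.002,Q[:,:2].mean(0));print('  rim',x.round(4),e.round(4),len(Q),'extent',np.ptp(Q,0).round(3), 'mid',((Q.max(0)+Q.min(0))/2).round(4))
            if c=='side':
                x,e=circ(O,D/2,O[:,:2].mean(0)+[.01,-.01]);print('  wall',x.round(4),e.round(4))
    r=models.masks_of(c,'blue_bowl')
    P=cloud(c,d,r[0]['mask']);print(c,'bowl',((P.max(0)+P.min(0))/2).round(3),np.ptp(P,0).round(3))
    x,y=(180,280) if c=='top' else (260,345)
    cv2.imwrite(f'pics/crop_{c}.png',cv2.resize(im[y-60:y+60,x-80:x+80],None,fx=4,fy=4,interpolation=cv2.INTER_CUBIC))
a=cv2.imread('pics/crop_top.png');b=cv2.imread('pics/crop_side.png');cv2.imwrite('pics/crops.png',cv2.resize(np.hstack([a,b]),(800,300)))
print(get_state()['time'])
E
```

```text
top wide_tub [444. 281.] 0.9 n 2389 bgr [121. 109. 102.] ztop 0.046
  rim [ 0.4862 -0.1802] 0.0013 420 extent [0.09  0.091 0.01 ] mid [ 0.4868 -0.1805  0.044 ]
top narrow_tub [160. 265.] 0.83 n 783 bgr [ 3.  5. 60.] ztop 0.1224
  rim [0.5112 0.3175] 0.001 149 extent [0.033 0.033 0.009] mid [0.5113 0.3177 0.1206]
top narrow_tub [194. 293.] 0.72 n 611 bgr [42. 48. 52.] ztop 0.1226
  rim [0.4671 0.2545] 0.0009 111 extent [0.032 0.033 0.008] mid [0.4669 0.2549 0.12  ]
top bowl [ 0.721 -0.119  0.027] [0.122 0.121 0.058]
side wide_tub [439. 191.] 0.7 n 2060 bgr [76. 85. 93.] ztop 0.0438
  rim [ 0.4849 -0.1805] 0.0014 343 extent [0.091 0.094 0.007] mid [ 0.4848 -0.1812  0.0427]
  wall [ 0.4849 -0.1804] 0.0025
side middle_tub [347. 240.] 0.67 n 1862 bgr [75. 86. 95.] ztop 0.0827
  rim [0.5267 0.0493] 0.0012 267 extent [0.06  0.06  0.007] mid [0.5268 0.0487 0.0817]
  wall [0.5269 0.0489] 0.0019
side narrow_tub [232. 354.] 0.97 n 1473 bgr [ 32.  44. 100.] ztop 0.1208
  rim [0.5103 0.3181] 0.0009 223 extent [0.033 0.032 0.007] mid [0.511  0.3182 0.1194]
  wall [0.5112 0.3177] 0.0017
side narrow_tub [289. 336.] 0.87 n 1414 bgr [74. 85. 94.] ztop 0.1209
  rim [0.466  0.2552] 0.0009 215 extent [0.033 0.033 0.007] mid [0.4662 0.255  0.1198]
  wall [0.4666 0.2548] 0.0017
side bowl [ 0.722 -0.15   0.024] [0.125 0.183 0.056]
1.0
```

View pics/crops.png

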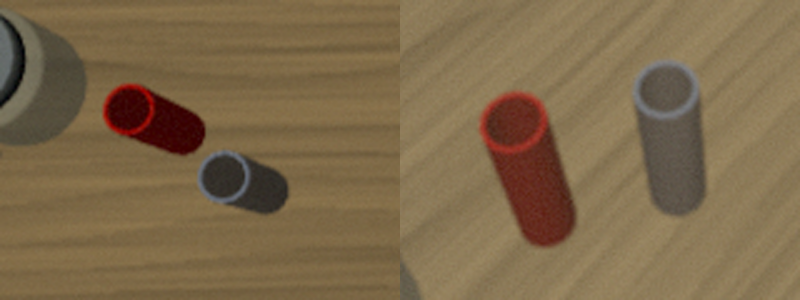

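Confirmed: the crop shows the red look-alike on the left and the grey steel narrow tub on the right, with its rim at about (0.4666, 0.255). The two cameras agree to within about 1 mm, and the rim heights match the given sizes. Next, the middle tub.

```bash
cat >> h.py <<'E'
W=np.array([.4856,-.1803]);M=np.array([.5268,.0490]);N=np.array([.4666,.2549])
def q(deg):
    a=np.radians(deg+90)/2;return [0,np.cos(a),np.sin(a),0]
def st(l=''):
    s=get_state();print(l,'t',round(s['time'],2),'tcp',np.round(s['tcp_pos'],4),'w',round(s['width'],4),'F',np.round(s['contact_force'],2))
E
python3 - <<'E'
from h import *
for n,p in(('M',M),('W',W),('N',N)):
    for ph in (60,75,90,105,120,145):
        j=[ctrl.ik([*p,z],q(ph)) for z in(.05,.1,.3)]
        print(n,ph,[None if k is None else np.round(k,2).tolist() for k in j[:1]],[k is not None for k in j])
im,d=vision.grab_frame('top')
m=np.zeros(d.shape,bool);m[220:270,60:112]=1
print('jar top',np.percentile(cloud('top',d,m)[:,2],[50,90]))
m[:]=0;m[140:210,240:310]=1;print('sieve',np.percentile(cloud('top',d,m)[:,2],95))
E
```

```text
M 60 [[-0.12, 0.58, -0.02, 1.97, 0.02, 0.59, 0.89]] [True, True, True]
M 75 [[-0.08, 0.58, -0.09, 1.97, 0.08, 0.59, 1.08]] [True, True, True]
M 90 [[-0.04, 0.58, -0.15, 1.97, 0.14, 0.6, 1.29]] [True, True, True]
M 105 [[-0.0, 0.58, -0.21, 1.97, 0.2, 0.6, 1.49]] [True, True, True]
M 120 [[0.04, 0.59, -0.27, 1.97, 0.26, 0.61, 1.7]] [True, True, True]
M 145 [[0.1, 0.6, -0.36, 1.97, 0.34, 0.63, 2.05]] [True, True, True]
W 60 [[0.2, 0.58, 0.17, 2.0, -0.17, 0.57, 1.53]] [True, True, True]
W 75 [[0.25, 0.57, 0.08, 2.0, -0.08, 0.57, 1.7]] [True, True, True]
W 90 [[0.3, 0.57, 0.01, 2.0, -0.01, 0.57, 1.89]] [True, True, True]
W 105 [[0.34, 0.57, -0.05, 2.0, 0.05, 0.57, 2.09]] [True, True, True]
W 120 [[0.38, 0.57, -0.1, 2.0, 0.1, 0.58, 2.3]] [True, True, True]
W 145 [[0.42, 0.57, -0.17, 2.0, 0.17, 0.58, 2.67]] [True, True, True]
N 60 [[-0.48, 0.58, -0.1, 1.97, 0.1, 0.6, 0.4]] [True, True, True]
N 75 [[-0.44, 0.59, -0.15, 1.97, 0.15, 0.6, 0.61]] [True, True, True]
N 90 [[-0.41, 0.59, -0.21, 1.97, 0.2, 0.61, 0.82]] [True, True, True]
N 105 [[-0.37, 0.59, -0.27, 1.96, 0.26, 0.62, 1.03]] [True, True, True]
N 120 [[-0.34, 0.6, -0.31, 1.96, 0.3, 0.63, 1.25]] [True, True, True]
N 145 [[-0.27, 0.61, -0.43, 1.96, 0.4, 0.65, 1.58]] [True, True, True]
jar top [0.1151413  0.11767107]
sieve 0.03615306387630597
```

```bash
python3 - <<'E'
from h import *
p=get_state()['tcp_pos']
ctrl.movel([p[0],p[1],.30]);st('up')
ctrl.movep([*M,.20],q(90));st('above')
ctrl.movel([*M,.048],max_speed=.12);st('down')
ctrl.close_gripper(force=35);st('closed')
im,d=vision.grab_frame('side');cv2.imwrite('pics/side1.png',im)
E
```

```text
up t 1.66 tcp [0.1557 0.6049 0.2993] w 0.0854 F [ 0.16 -0.32  0.02]
above t 4.06 tcp [0.5269 0.0501 0.2   ] w 0.0851 F [ 0.54 -0.33 -0.28]
down t 5.47 tcp [0.5272 0.0491 0.0486] w 0.0856 F [0.27 0.04 0.07]
closed t 5.83 tcp [0.5271 0.049  0.0486] w 0.0582 F [-0.23 -0.48  6.73]
```

View pics/side1.png

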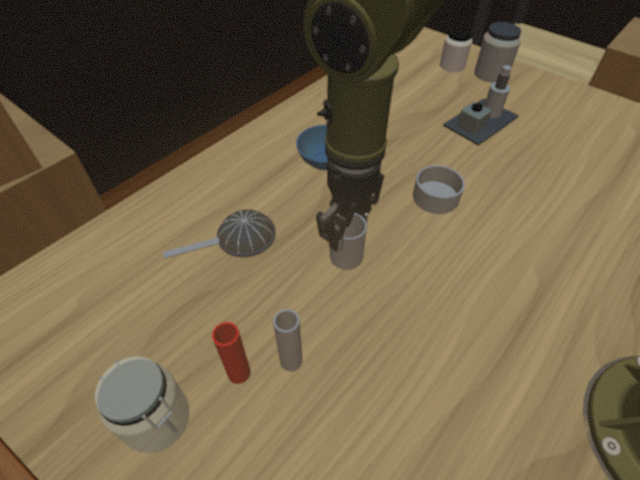

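The picture shows the fingers gripping the upper wall of the middle tub at about (345,228). The tub is upright and the reported width of 58 mm is close to its 60 mm. I'll lift, check the load and carry it above the wide tub.

```bash
python3 - <<'E'
from h import *
ctrl.movel([*M,.15],max_speed=.12);st('lift')
ctrl.movep([*W,.15],q(90));ctrl.pause(.3);st('over W')
for c in('top','side'):
    im,d=vision.grab_frame(c);cv2.imwrite(f'pics/{c}2.png',im)
    for t in('wide_tub','middle_tub'):
        for r in models.masks_of(c,t):
            P=cloud(c,d,r['mask']);print(c,t,round(r['p'],2),np.round(r['point']),'z',np.percentile(P[:,2],[3,97]).round(3),'mid',((P.max(0)+P.min(0))/2).round(3))
E
python3 -c "
import cv2,numpy as np
a=cv2.imread('pics/top2.png')[150:390,330:570];b=cv2.imread('pics/side2.png')[60:300,320:560]
cv2.imwrite('pics/c2.png',cv2.resize(np.hstack([a,b]),(800,400)))"
```

```text
lift t 6.88 tcp [0.5263 0.049  0.1493] w 0.058 F [ 0.47 -0.05 -1.49]
over W t 8.11 tcp [ 0.4861 -0.1791  0.15  ] w 0.058 F [-0.14  0.86 -1.44]
top wide_tub 0.56 [432. 291.] z [0.001 0.047] mid [ 0.485 -0.172  0.108]
top middle_tub 0.65 [459. 285.] z [0.104 0.186] mid [ 0.485 -0.173  0.192]
side wide_tub 0.88 [439. 191.] z [0.001 0.044] mid [ 0.495 -0.18   0.049]
side middle_tub 0.71 [455. 144.] z [0.104 0.183] mid [ 0.517 -0.23   0.09 ]
```

View pics/c2.png

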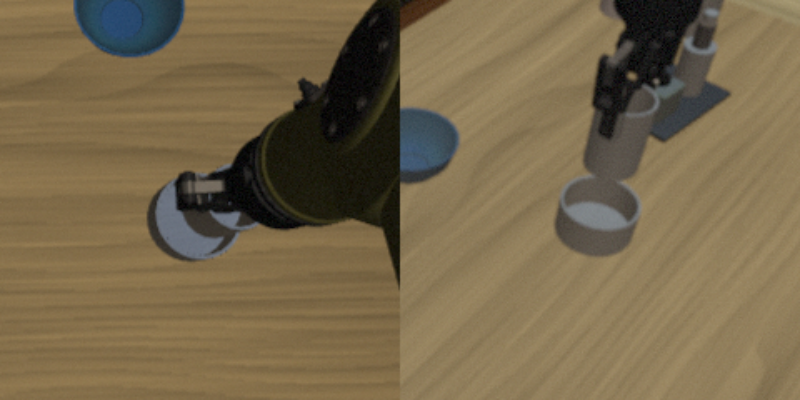

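The middle tub hangs upright over the wide tub. The load of about 1.5 N matches 0.16 kg. I'll do a quick centre check, then lower and release.

```bash
python3 - <<'E'
from h import *
im,d=vision.grab_frame('side')
r=models.masks_of('side','middle_tub')[0];P=cloud('side',d,r['mask'])
for lo,hi in((.108,.14),(.14,.178)):
    Q=P[(P[:,2]>lo)&(P[:,2]<hi)&(np.hypot(*(P[:,:2]-W).T)<.06)]
    x,e=circ(Q,.030,W);print('wall',lo,x.round(4),e.round(4),len(Q))
r=models.masks_of('side','wide_tub')[0];P=cloud('side',d,r['mask'])
Q=P[(P[:,2]>.008)&(P[:,2]<.05)&(np.hypot(*(P[:,:2]-W).T)<.06)]
x,e=circ(Q,.046,W);print('wide',x.round(4),e.round(4))
E
```

```text
wall 0.108 [ 0.4862 -0.1806] 0.0009 511
wall 0.14 [ 0.4871 -0.1788] 0.0015 612
wide [ 0.4849 -0.1804] 0.0025
```

```bash
python3 - <<'E'
from h import *
ctrl.movel([*W,.064],max_speed=.08);st('near')
ctrl.movel([*W,.0535],max_speed=.03);st('low')
ctrl.ungrasp();ctrl.pause(.3);st('open')
ctrl.movel([*W,.20],max_speed=.15);st('up')
ctrl.movep([*((W+N)/2),.24],q(105));
for c in('top','side'):
    im,d=vision.grab_frame(c);cv2.imwrite(f'pics/{c}3.png',im)
    for t in('wide_tub','middle_tub'):
        for r in models.masks_of(c,t):
            D,H=DIM[t];H+=.004*(t[0]=='m')
            P=cloud(c,d,r['mask']);Q=P[abs(P[:,2]-H)<.007]
            print(c,t,round(r['p'],2),np.round(r['point']),'z',np.percentile(P[:,2],[3,97]).round(3))
            if len(Q)>8:x,e=circ(Q,D/2-.002,W);print('  rim',x.round(4),e.round(4),len(Q))
st()
E
python3 -c "
import cv2,numpy as np
a=cv2.imread('pics/top3.png')[150:390,330:570];b=cv2.imread('pics/side3.png')[60:300,320:560]
cv2.imwrite('pics/c3.png',cv2.resize(np.hstack([a,b]),(800,400)))"
```

```text
near t 9.78 tcp [ 0.4859 -0.1804  0.0644] w 0.0575 F [ 0.03  0.77 -1.76]
low t 10.28 tcp [ 0.4855 -0.1803  0.0533] w 0.0582 F [ 0.1  -0.59 -0.46]
open t 10.97 tcp [ 0.4856 -0.1803  0.0535] w 0.0855 F [-0.03  0.44  0.75]
up t 12.1 tcp [ 0.4851 -0.1801  0.1992] w 0.0858 F [ 0.25  0.01 -0.1 ]
side wide_tub 0.61 [435. 198.] z [0.002 0.044]
  rim [ 0.4851 -0.1804] 0.0014 237
side middle_tub 0.57 [443. 172.] z [0.021 0.087]
  rim [ 0.4854 -0.1793] 0.0012 244
 t 13.29 tcp [0.4762 0.0361 0.2397] w 0.0853 F [-0.11  0.41 -0.24]
```

View pics/c3.png

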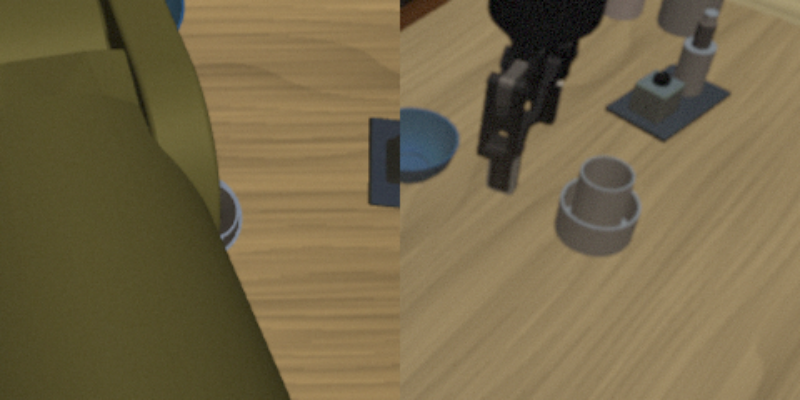

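The middle tub stands upright inside the wide one. In the side view the inner rim is at about (443,165), its top is at 0.087 m, and the axes are within about 1 mm. Now the steel narrow tub, with the jaws turned away from the red one.

```bash
python3 - <<'E'
from h import *
ctrl.movep([*N,.24],q(140));st('above')
ctrl.movel([*N,.15],max_speed=.15)
ctrl.movel([*N,.090],max_speed=.08);st('down')
ctrl.close_gripper(force=30);st('closed')
ctrl.movel([*N,.25],max_speed=.12);ctrl.pause(.2);st('lift')
im,d=vision.grab_frame('side');cv2.imwrite('pics/side4.png',im)
E
```

```text
above t 14.17 tcp [0.4672 0.2527 0.2398] w 0.0854 F [-0.27 -0.22 -0.22]
down t 15.82 tcp [0.4669 0.2551 0.0904] w 0.0857 F [-1.19  0.24 -0.32]
closed t 16.34 tcp [0.467  0.255  0.0904] w 0.0339 F [-0.69 -0.71  5.01]
lift t 18.02 tcp [0.4664 0.2548 0.2495] w 0.034 F [ 0.05  0.55 -0.55]
```

View pics/side4.png

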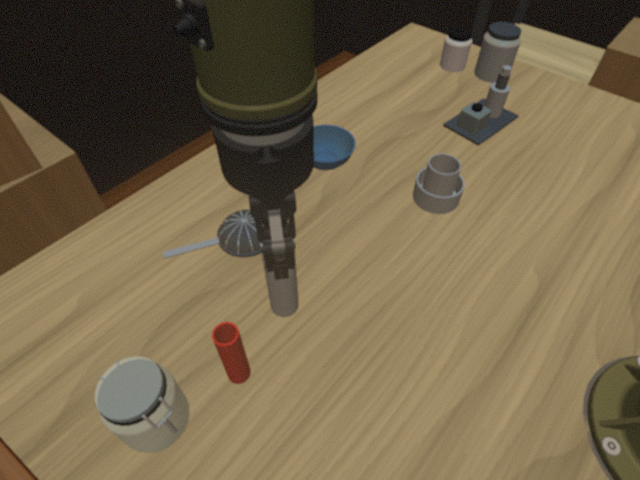

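The narrow tub is held and lifted at about (283,290), with the red one untouched at (232,352). I'll carry it over the nest and check centring and tilt.

```bash
echo "W2=np.array([.4856,-.1797])" >> h.py; python3 - <<'E'
from h import *
ctrl.movep([*W2,.23],q(105));ctrl.pause(.4);st('over')
im,d=vision.grab_frame('side');cv2.imwrite('pics/side5.png',im)
for r in models.masks_of('side','narrow_tub'):
    P=cloud('side',d,r['mask']);P=P[np.hypot(*(P[:,:2]-W2).T)<.06]
    print(round(r['p'],2),np.round(r['point']),len(P))
    if len(P)>100:
      print('z',np.percentile(P[:,2],[2,98]).round(3))
      for lo,hi in((.14,.175),(.175,.21),(.21,.25)):
        Q=P[(P[:,2]>lo)&(P[:,2]<hi)]
        if len(Q)>20:x,e=circ(Q,.017,W2);print('wall',lo,x.round(4),e.round(4),len(Q))
for r in models.masks_of('side','middle_tub'):
    P=cloud('side',d,r['mask']);Q=P[(abs(P[:,2]-.088)<.007)&(np.hypot(*(P[:,:2]-W2).T)<.06)]
    if len(Q)>8:x,e=circ(Q,.028,W2);print('mid rim',x.round(4),e.round(4),len(Q))
cv2.imwrite('pics/c5.png',cv2.resize(im[40:280,300:540],(600,600)))
E
```

```text
over t 20.07 tcp [ 0.4857 -0.1794  0.23  ] w 0.0339 F [-0.24 -1.01 -0.61]
0.91 [232. 353.] 0
0.68 [459. 117.] 1126
z [0.141 0.258]
wall 0.14 [ 0.4854 -0.1803] 0.0009 354
wall 0.175 [ 0.4853 -0.1799] 0.0009 394
wall 0.21 [ 0.4852 -0.1795] 0.0021 301
mid rim [ 0.4852 -0.1793] 0.0012 244
```

View pics/c5.png

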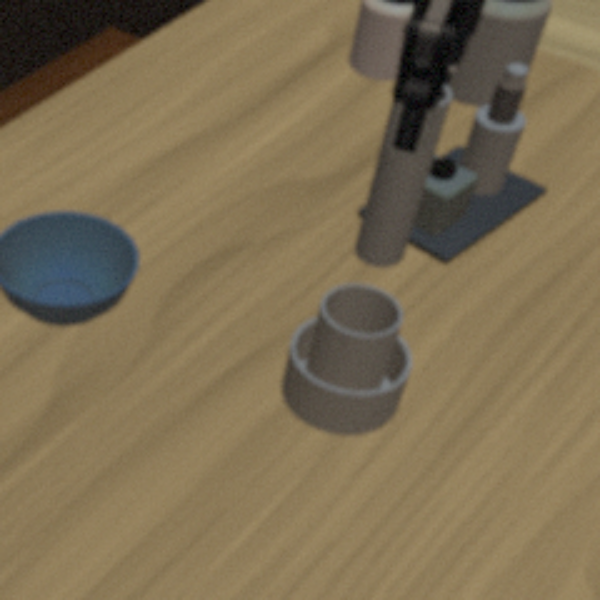

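The narrow tub hangs upright over the middle tub's mouth, bottom at crop (380,255) and mouth at (360,310). The axes agree to within 1 mm, so I'll lower it.

```bash
python3 - <<'E'
from h import *
ctrl.movel([*W2,.120],max_speed=.08);st('near')
ctrl.movel([*W2,.0990],max_speed=.03);st('low')
ctrl.ungrasp();ctrl.pause(.3);st('open')
ctrl.movel([*W2,.25],max_speed=.12);st('up')
ctrl.movep([.47,.25,.28],q(90));ctrl.pause(.2);st('away')
for c in('top','side'):
    im,d=vision.grab_frame(c);cv2.imwrite(f'pics/{c}6.png',im)
    for t in DIM:
        for r in models.masks_of(c,t):
            D,H=DIM[t];H+={'w':0,'m':.004,'n':.008}[t[0]]
            P=cloud(c,d,r['mask']);P=P[np.hypot(*(P[:,:2]-W2).T)<.08];Q=P[abs(P[:,2]-H)<.007]
            print(c,t,round(r['p'],2),np.round(r['point']),'z',np.percentile(P[:,2],[3,97]).round(3) if len(P) else None)
            if len(Q)>8:x,e=circ(Q,D/2-.002,W2);print('  rim',x.round(4),e.round(4),len(Q))
    for r in models.masks_of(c,'blue_bowl')[:1]:
        P=cloud(c,d,r['mask']);print(c,'bowl',((P.max(0)+P.min(0))/2).round(3),np.round(r['point']))
a=cv2.imread('pics/top6.png')[150:390,330:570];b=cv2.imread('pics/side6.png')[60:300,320:560]
cv2.imwrite('pics/c6.png',cv2.resize(np.hstack([a,b]),(800,400)))
st()
E
```

```text
near t 21.75 tcp [ 0.4859 -0.1798  0.1205] w 0.0344 F [ 0.03 -0.66 -1.28]
low t 22.6 tcp [ 0.4856 -0.1797  0.099 ] w 0.034 F [-0.12  0.22 -1.46]
open t 23.46 tcp [ 0.4856 -0.1797  0.099 ] w 0.0856 F [-0.09  0.15  0.11]
up t 24.87 tcp [ 0.4852 -0.1796  0.2493] w 0.0852 F [ 0.02  0.14 -0.56]
away t 26.65 tcp [0.4705 0.249  0.2799] w 0.0856 F [ 0.55 -0.32  0.24]
top wide_tub 0.9 [438. 294.] z [0.001 0.047]
  rim [ 0.4863 -0.1805] 0.0016 380
top middle_tub 0.73 [442. 284.] z [0.006 0.089]
  rim [ 0.4864 -0.1787] 0.001 203
top narrow_tub 0.68 [457. 278.] z [0.044 0.131]
  rim [ 0.4857 -0.1788] 0.0011 162
top bowl [ 0.721 -0.119  0.027] [410. 151.]
side wide_tub 0.63 [435. 196.] z [0.001 0.044]
  rim [ 0.4848 -0.1806] 0.0014 266
side middle_tub 0.97 [438. 180.] z [0.033 0.086]
  rim [ 0.4853 -0.1787] 0.0012 152
side narrow_tub 0.91 [447. 155.] z [0.08  0.128]
  rim [ 0.4845 -0.1794] 0.0011 127
side narrow_tub 0.86 [234. 353.] z None
side bowl [ 0.608 -0.005  0.188] [342. 148.]
 t 27.15 tcp [0.47 0.25 0.28] w 0.0854 F [ 0.74 -0.07 -0.68]
```

View pics/c6.png

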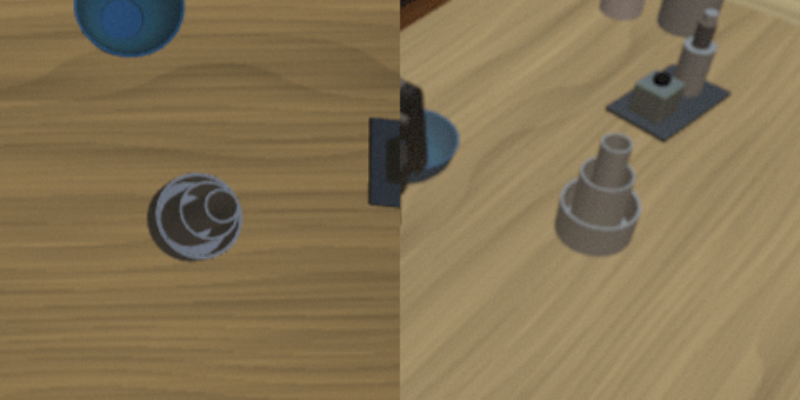

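All three tubs are nested and upright, with rims at about 0.046, 0.089 and 0.131 m, and the gripper is clear of them. I'm handing in.

```bash
python3 -c "
from station import ticket,get_state
print(ticket.close_job(),get_state()['time'])"
```

```text
the job is handed in; nothing more can be done
the job is handed in; nothing more can be done
```

I put the middle tub in the wide one, released it, then stood the steel narrow tub in the middle one. I backed the arm away and handed the job in at about 27 s. The red look-alike was left alone. The system gives no verdict, so this rests on my own last checks:

- **Nest:** all three tubs stood upright. Their axes were within about 2 mm of each other in both cameras, and the rims were at about 46, 89 and 131 mm (top camera), against 45, 88 and 130 mm expected.
- **Wide tub and bowl:** the wide tub had moved less than 1 mm. In the top view the blue bowl was where it started.
- **One disagreement:** the final side-camera position for the bowl was wrong (z of 0.188 m). The gripper partly hid the bowl there, so I went by the top view.

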